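# Uncover the bearing housing and hold the bar light over it

### The arm

A 7-joint arm with a two-finger parallel gripper is mounted at the origin on the work surface. World frame = base frame: x ahead of the robot, y to its left, z up, the work surface at z = 0. Lengths are in m, angles in degrees, forces in N, time in s.
With the tool pointing down it reaches from about 0.4 to 0.85 m from the base axis. Payload 10.4 kg.
Tool frame: the origin (TCP) lies on the front face of the gripper's body, between the roots of the fingers; the fingertips stand 70 mm ahead of it and the grasp point (between the pads) lies 51 mm ahead of it; z points along the fingers, y is the direction in which the jaws open and shut (so a half turn about z gives the same grasp; the last joint's range is limited). The gripper opens to 87 mm and grips with 3 to 60 N. Pads are 19 mm wide; open, the fingers measure 117 mm over their backs; the gripper's body (75 mm by 190 mm) begins 51 mm behind the grasp point.
Start: joints at [-78.186, 19.034, -3.707, 83.658, 1.238, 77.344, -5.071], TCP at [0.142, 0.609, 0.292] pointing down, gripper open.
Joint ranges: [-148.97, 148.97], [-28.65, 121.19], [-84.17, 76.75], [9.2, 138.47], [-72.65, 252.65], [3.7, 117.97], [-149.18, 149.18]. Speed limits (degrees/s): [127.2, 127.2, 159.86, 159.86, 180, 180, 180].

### API

Orientations are given as [roll, pitch, yaw] about the fixed x, y, z axes, in that order (R = Rz(yaw) Ry(pitch) Rx(roll)).
In Python, from station import ctrl, command_gripper, inverse_kinematics, status, viewer, hand_in gives the robot as it stands. The module is installed in compiled form; this text tells all that it offers. Calls block until the motion is done:
- ctrl.reach(position, orientation): joint-space move of the TCP to a pose.
- ctrl.move_l(position, rate=0.15, attitude=None): straight line of the TCP; attitude=None keeps the orientation; rate is the mean speed in m/s.
- ctrl.set_joints(angles): joint-space move.
- command_gripper(opening, force=None): finger opening in m; force is the grip in N (None keeps the last); returns when the fingers have stopped.
- ctrl.pause(seconds).
- inverse_kinematics(position, orientation): joint angles nearest the present ones, or None.
- status.get_obs(): the state.
- viewer.capture(name): name is "scene" or "top"; returns the picture (400x640x3 uint8, red, green, blue); there is no depth.
- viewer.camera_model(name): a dict with "fx", "fy", "cx", "cy" (pixels), "extrinsics" (4x4, takes a point from camera to world coordinates). Camera axes: x right, y up, looking along -z (the intrinsics and any distortion apply to the point x, -y, -z); pixel columns grow to the right and rows downward; lengths in m; the calibration is good to about 2 mm. A picture is of the moment at which its call begins. camera_model takes no time and is no camera call.
A pose or a line that the arm cannot do raises ctrl.Unreachable and nothing moves.
- hand_in(): hands the job in, once; it reports no verdict.
The state is a dict: "time": time; "joint_pos": joint angles; "qvel": joint speeds; "effort": joint torques, N m; "tool_pos": TCP position; "orientation": TCP orientation; "ft_force": force on the tool from outside, world axes, zero at the start; "moment": the same for the moment, N m; "opening": finger opening in m.
Only numpy, scipy, OpenCV 4.12 (cv2) and the standard library are available. Lean on these libraries where they do the work, as an engineer would, in place of code of your own. Each camera call takes 0.05 s, during which the arm holds its last target.

### The job

The open top drawer of the tool chest hides the bearing housing that stands in its tray below it: first push that drawer fully home. Then draw the bar work light out of its charging dock, turn it level with its lamps facing straight down, and hold it with the lamps centred above the housing and the whole light higher than the top of the chest. Finish while still holding the light there, still; leave the can, the carton and the spanner where they are.

Things in the scene. Friction and masses are not known exactly. Their poses are not given: they have to be found in the camera images.
- chest: Grey tool chest fixed to the bench, 240 deep (x) x 260 wide (y) x 180 mm high, three drawers one above the other. Origin: centre of its underside; its own x axis points from the drawer fronts to the back, so the fronts face its -x and lie 120 mm from the origin when shut; z up.
- chest_drawer0 (a joint): Top drawer of the chest: 0 = fully home against its stop, positive = metres pulled out towards the chest's -x (starts 0.09 to 0.12). It slides with about 1 N of friction and stays where it is left. Front panel 49 mm high, 254 mm wide, its top edge 13 mm below the chest's top.
- chest_drawer0_handle (a point): Middle of the top drawer's handle, a level round steel bar 120 mm long along the chest's y, its centre line 35 mm in front of the drawer front, about 146 mm above the bench; moves with the drawer. Pushing it along the chest's +x shuts the drawer. The two lower drawers have like handles at about 94 and 42 mm height and stay shut.
- housing_top (a point): Top centre of the workpiece: round aluminium bearing housing (84 mm flange, steel boss) lying in a 110 x 110 mm shallow steel tray fixed on the bench in front of the chest, under the open drawer; this point is 37 mm above the bench.
- dock: Grey plastic charging dock, fixed, base 120 (x) x 80 (y) x 10 mm. Origin: centre of its underside. Its socket leans 45 degrees from upright towards its own +x; the light slides out along that line. Socket 44 mm deep, 3 mm wider than the light (y). A 12 mm wide spine runs on under the light to 132 mm from its foot; both sides of the light are free beyond the socket.
- light_mid (a point): Centre of the loose bar light: 220 long, 32 wide, 24 mm thick, 0.18-0.35 kg, balanced near here; black grip half, aluminium lamp half. z: along the bar, foot to lamp end; x: out of the lamp face; y: across the width. In the dock z leans 45 degrees to the dock's +x, lamps facing forward and down; grip it across its width, coming from the face opposite the lamps. Starts about 113 mm above the bench.
- lamps (a point): Centre of the lit panel (84 x 24 mm), on the light's lamp face: 58 mm from light_mid along the light's z and 12 mm along its x. Same axes as light_mid.
- oil_can: Bystander: upright can, 64 mm diameter, 150 mm high, loose. Origin: centre of its underside. Leave alone.
- carton: Bystander: cardboard carton 80 x 60 x 50 mm, loose. Origin: centre of its underside. Leave alone.
- spanner: Bystander: loose spanner lying flat on the bench. Leave alone.
Not all that is in view belongs to the job. Leave any purple look-alike of the part that bears light_mid alone. Leave any pink look-alike of the dock alone.

How it is judged:
By the outcome, as a careful person would: the job done as asked, in the order asked, and still so for the second after the job is handed in, while the arm keeps its last pose, push and grip.
It also fails if it takes over 54 s, if anything falls off the work surface, if the arm or the gripper's body presses on something with over 40 N, if the wrist force passes 120 N, or if a joint passes its speed limit or range.

## Working session

There is one attempt and no reset: what is moved stays moved. The work goes in short steps, each a Python script; the robot and the scene stay as the last script left them, time stands still between calls to the robot, and variables do not carry over. Pictures are saved under pics/ and viewed, and the job is handed in when it is done.

```bash
mkdir -p pics
python3 - <<'E'
from station import *
import cv2
for n in("scene","top"):
    im=viewer.capture(n); cv2.imwrite(f"pics/{n}0.png",im[:,:,::-1])
    m=viewer.camera_model(n); print(n,m)
print(status.get_obs())
E
```

```text
scene {'fx': 473.2869464637804, 'fy': 473.2869464637804, 'cx': 320.1472239158811, 'cy': 200.0292898967813, 'extrinsics': array([[ 0.85335372, -0.44519037,  0.27128023,  0.99707962],
       [ 0.52116986,  0.74148304, -0.42259303, -0.59069332],
       [-0.01301534,  0.50200441,  0.86476712,  1.40184176],
       [ 0.        ,  0.        ,  0.        ,  1.        ]])}
top {'fx': 382.76873704569226, 'fy': 382.76873704569226, 'cx': 314.2632678668165, 'cy': 207.21953833481334, 'extrinsics': array([[ 0.00520068,  0.99806617, -0.06194253,  0.53879878],
       [-0.99991744,  0.00591819,  0.0114056 ,  0.04613177],
       [ 0.01175013,  0.06187809,  0.99801455,  1.10995131],
       [ 0.        ,  0.        ,  0.        ,  1.        ]])}
{'time': 0.1, 'joint_pos': array([-78.18630272,  19.06807308,  -3.70917078,  83.7009635 ,
         1.2376157 ,  77.34540358,  -5.07106703]), 'qvel': array([ 0.00819804, -0.08428956, -0.11386119, -0.0458357 , -0.09216218,
       -0.06385381, -0.00030936]), 'effort': array([ 1.40734206e-03, -6.24543285e+01,  2.42890161e-02, -3.90717030e+01,
       -6.14321977e-02,  3.64657142e-02,  3.95200766e-05]), 'tool_pos': array([0.14166683, 0.60845688, 0.29153852]), 'orientation': array([-1.79925473e+02,  2.79477900e-03,  1.66894154e+02]), 'ft_force': array([ 0.67319927, -0.24576351, -0.8627356 ]), 'moment': array([-0.00290101,  0.01806521, -0.08569659]), 'opening': 0.08678873640952603}
```

View pics/scene0.png

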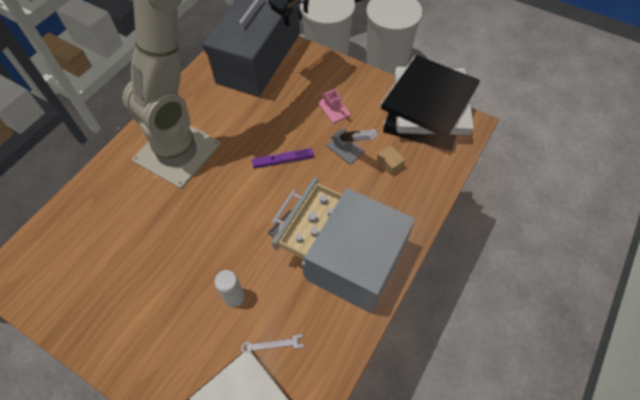

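View pics/top0.png

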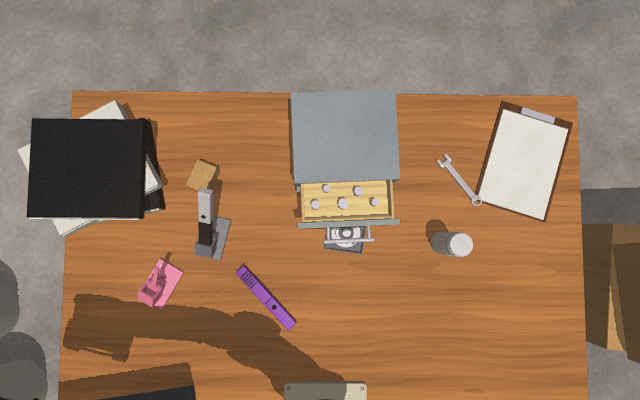

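Run:
```python
import cv2
a=cv2.imread("pics/top0.png"); 
cv2.imwrite("pics/c1.png",cv2.resize(a[80:260,280:410],None,fx=4.4,fy=3.3*4/3*0.74,interpolation=cv2.INTER_CUBIC) if 0 else cv2.resize(a[80:260,280:410],None,fx=3.3,fy=3.3,interpolation=cv2.INTER_CUBIC))
cv2.imwrite("pics/c2.png",cv2.resize(a[150:270,150:270],None,fx=5,fy=5,interpolation=cv2.INTER_CUBIC))
b=cv2.imread("pics/scene0.png")
cv2.imwrite("pics/c3.png",cv2.resize(b[110:190,310:420],None,fx=7,fy=7,interpolation=cv2.INTER_CUBIC))
cv2.imwrite("pics/c4.png",cv2.resize(b[170:310,260:420],None,fx=4.2,fy=4.2,interpolation=cv2.INTER_CUBIC))
```

```text
(no output)
```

View pics/c1.png

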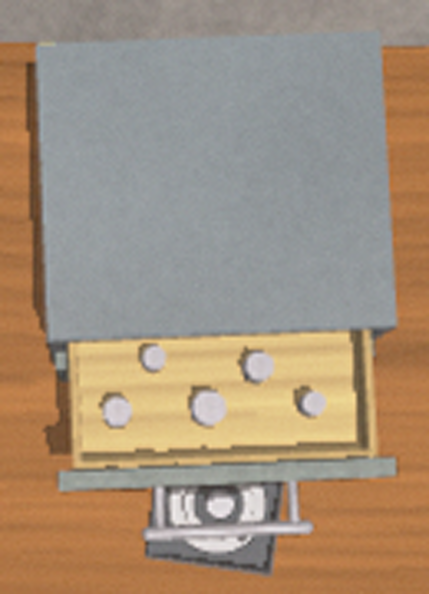

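View pics/c2.png

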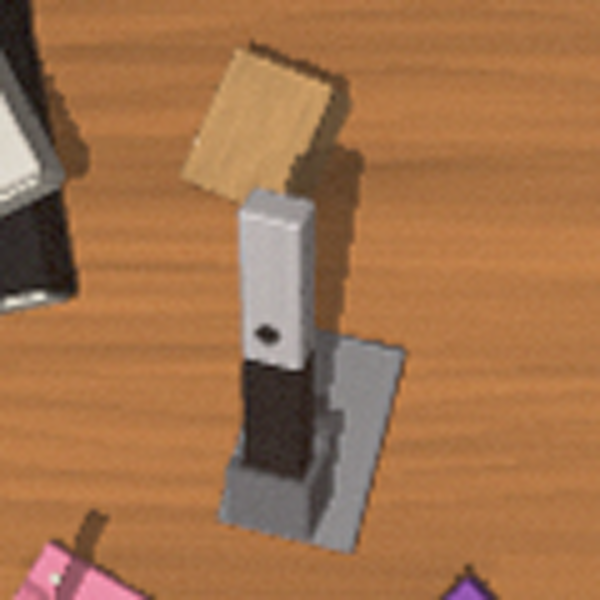

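View pics/c3.png

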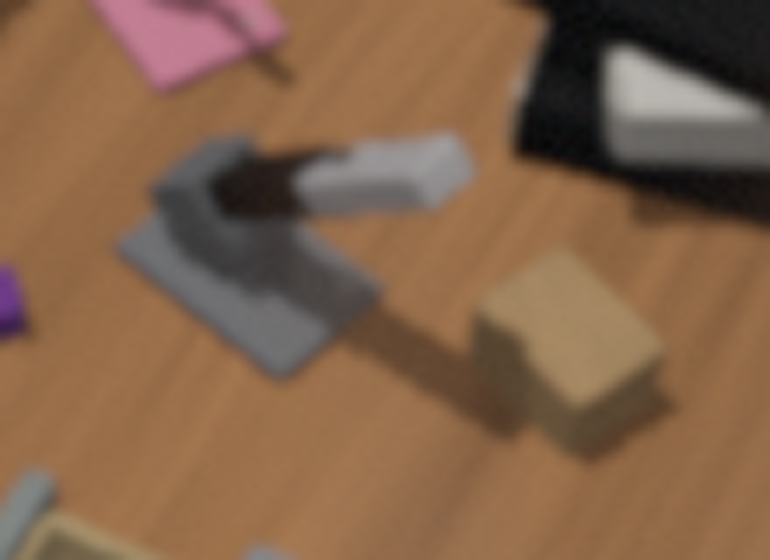

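View pics/c4.png

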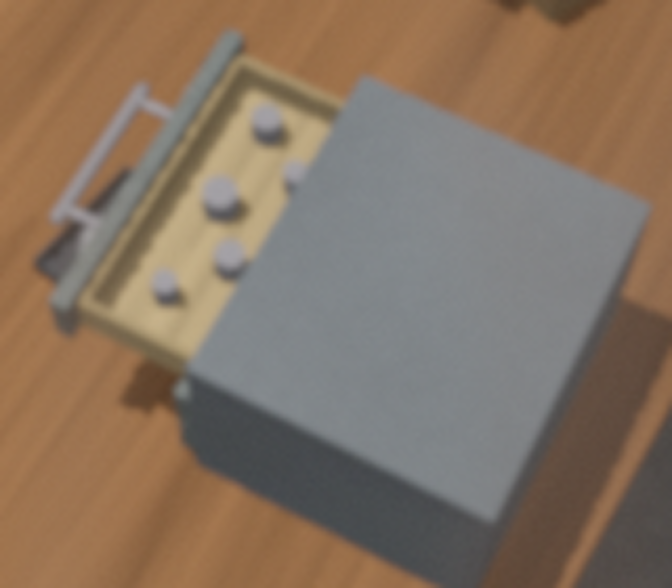

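```bash
cat > h.py <<'E'
import numpy as np
from station import viewer
def ray(n,uv):
    m=viewer.camera_model(n);E=m["extrinsics"];u,v=uv
    d=np.array([(u-m["cx"])/m["fx"],-(v-m["cy"])/m["fy"],-1.])
    return E[:3,3],E[:3,:3]@d
def plane(n,uv,z):
    o,d=ray(n,uv);return o+d*(z-o[2])/d[2]
def proj(n,p):
    m=viewer.camera_model(n);E=m["extrinsics"];q=E[:3,:3].T@(np.asarray(p)-E[:3,3])
    return np.array([m["cx"]+m["fx"]*q[0]/-q[2],m["cy"]+m["fy"]*-q[1]/-q[2]])
def tri(a,b):
    o1,d1=ray("top",a);o2,d2=ray("scene",b)
    s=np.linalg.lstsq(np.c_[d1,-d2],o2-o1,rcond=None)[0]
    p,q=o1+s[0]*d1,o2+s[1]*d2
    return (p+q)/2,np.linalg.norm(p-q)
c1=lambda x,y:(280+(x+.5)/3.3-.5,80+(y+.5)/3.3-.5)
c2=lambda x,y:(150+(x+.5)/5-.5,150+(y+.5)/5-.5)
c3=lambda x,y:(310+(x+.5)/7-.5,110+(y+.5)/7-.5)
c4=lambda x,y:(260+(x+.5)/4.2-.5,170+(y+.5)/4.2-.5)
E
python3 - <<'E'
from h import *
np.set_printoptions(precision=4,suppress=True)
print("chest top TL TR BR BL (top cam)")
for p in[(36,46),(379,33),(396,327),(50,333)]:print(plane("top",c1(*p),.18))
print("chest scene: 3corners BL(front-left),BR(front right),TR, TL")
for p in[(365,77),(190,372),(493,520),(650,208)]:print(plane("scene",c4(*p),.18))
print("handle top");A=[plane("top",c1(*p),.146) for p in[(147,533),(308,527)]];print(*A)
print("handle scene");
for p in[(142,89),(58,214)]:print(plane("scene",c4(*p),.146))
print("dock top");
for p in[(405,350),(353,552),(220,522)]:print(plane("top",c2(*p),.01))
print("dock scene");
for p in[(382,292),(283,377),(118,248)]:print(plane("scene",c3(*p),.01))
print("light back edge top");
for p in[(243,212),(304,227)]:print(plane("top",c2(*p),.1993))
for p in[(250,190),(315,200)]:print(plane("top",c2(*p),.1823))
print("button/tray")
for p in[(217,504)]:print(plane("top",c1(*p),.037))
for p in[(280,487),(270,574),(146,555)]:print(plane("top",c1(*p),.0))
E
```

```text
chest top TL TR BR BL (top cam)
[0.8783 0.0957 0.18  ]
[ 0.8908 -0.1626  0.18  ]
[ 0.6677 -0.1735  0.18  ]
[0.6615 0.0834 0.18  ]
chest scene: 3corners BL(front-left),BR(front right),TR, TL
[0.6602 0.0836 0.18  ]
[ 0.675  -0.1756  0.18  ]
[ 0.8947 -0.1618  0.18  ]
[0.8823 0.0926 0.18  ]
handle top
[0.5134 0.0097 0.146 ] [ 0.5185 -0.113   0.146 ]
handle scene
[0.5147 0.0085 0.146 ]
[ 0.5202 -0.1098  0.146 ]
dock top
[0.5701 0.2732 0.01  ]
[0.4549 0.3006 0.01  ]
[0.4716 0.3764 0.01  ]
dock scene
[0.5906 0.345  0.01  ]
[0.573  0.2726 0.01  ]
[0.4592 0.2993 0.01  ]
light back edge top
[0.63   0.3123 0.1993]
[0.623  0.2832 0.1993]
[0.6424 0.3141 0.1823]
[0.6378 0.2826 0.1823]
button/tray
[ 0.5353 -0.0537  0.037 ]
[ 0.5504 -0.1126  0.    ]
[ 0.4743 -0.1036  0.    ]
[0.4904 0.005  0.    ]
```

Run:
```python
from h import *
from station import *
np.set_printoptions(precision=3,suppress=True)
import math
yaw=2.6;c=np.array([math.cos(math.radians(yaw)),math.sin(math.radians(yaw)),0])
H=np.array([.5165,-.0512,0])
s=H-c*.045
for y in(yaw,yaw-180):
    print(y,inverse_kinematics([s[0],s[1],.35],[180,0,y]),inverse_kinematics([.61,-.047,.2],[180,0,y]))
command_gripper(0.0,20)
p=status.get_obs()["tool_pos"]
ctrl.move_l([p[0],p[1],.38],.2)
best=None
q0=status.get_obs()["joint_pos"]
Y=min((yaw,yaw-180),key=lambda y:np.abs(np.array(inverse_kinematics([s[0],s[1],.35],[180,0,y]))-q0).max())
ctrl.reach([s[0],s[1],.35],[180,0,Y])
ctrl.move_l([s[0],s[1],.2],.15)
o=status.get_obs();print(Y,o["time"],o["tool_pos"],o["orientation"],o["ft_force"],o["opening"])
import cv2
cv2.imwrite("pics/s1.png",cv2.resize(viewer.capture("scene")[150:310,240:440,::-1],None,fx=4,fy=3.7))
cv2.imwrite("pics/t1.png",cv2.resize(viewer.capture("top")[80:280,240:440,::-1],None,fx=3,fy=3))
```

```text
2.6 [-48.039  -5.714  46.622 102.248   4.194  81.706 -89.566] [-37.113  27.46   48.895  94.505 -21.982  68.166 -70.492]
-177.4 [-52.249  -6.484  50.324 102.36    5.038  81.822  89.775] [-34.021  25.964  44.327  94.362 -19.319  67.625 107.469]
2.6 5.9833 [ 0.472 -0.053  0.201] [-179.995   -0.065    2.603] [ 0.493 -0.158 -0.363] 0.0004908094989279562
```

View pics/s1.png

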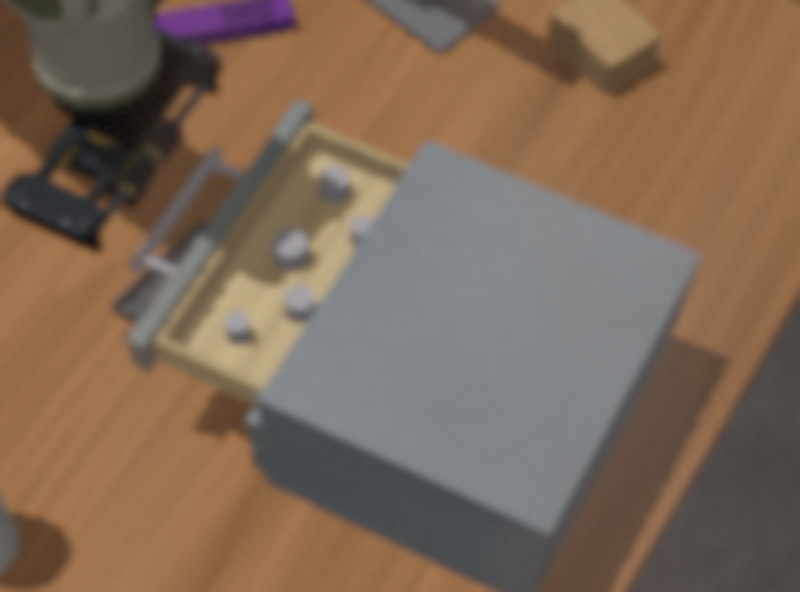

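View pics/t1.png

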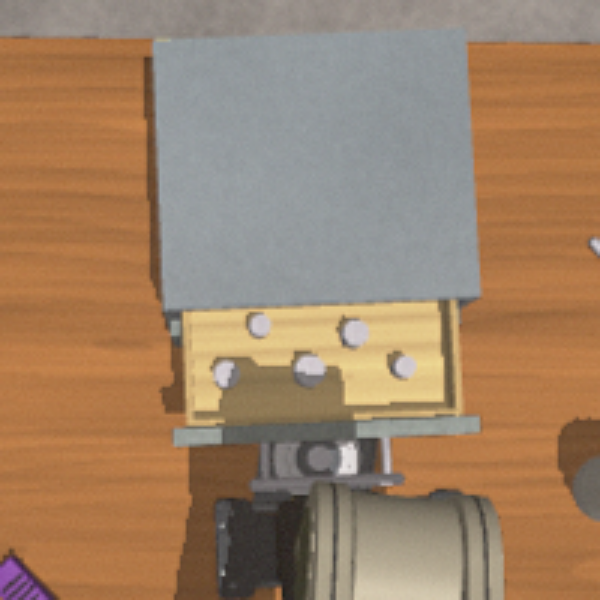

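Run:
```python
from h import *
from station import *
import math
np.set_printoptions(precision=3,suppress=True)
c=np.array([math.cos(math.radians(2.6)),math.sin(math.radians(2.6)),0])
p0=status.get_obs()["tool_pos"].copy();p0[2]=.2
f0=status.get_obs()["ft_force"]
d=0
for step in [.03]+[.02]*3+[.003]*25:
    d+=step
    ctrl.move_l(p0+c*d,.06)
    o=status.get_obs();f=(o["ft_force"]-f0)
    if step==.02 or d>.1: print(round(d,3),o["time"],o["tool_pos"],f)
    if f@c<-9: break
```

```text
0.05 7.225 [ 0.522 -0.051  0.2  ] [ 0.122 -0.315 -0.335]
0.07 7.7083 [ 0.542 -0.05   0.2  ] [ 0.343 -0.16  -1.007]
0.09 8.1917 [ 0.562 -0.049  0.2  ] [-0.651 -1.319 -0.651]
0.102 9.1917 [ 0.574 -0.049  0.2  ] [ 0.192 -1.591  0.744]
0.105 9.4417 [ 0.577 -0.048  0.2  ] [ 0.464 -0.402  0.86 ]
0.108 9.6917 [ 0.58  -0.048  0.2  ] [ 0.615 -0.919  0.073]
0.111 9.9417 [ 0.583 -0.048  0.2  ] [ 0.045 -0.597  0.543]
0.114 10.1917 [ 0.586 -0.048  0.2  ] [ 1.088 -0.045  0.212]
0.117 10.4417 [ 0.589 -0.048  0.2  ] [ 0.985 -0.03  -1.106]
0.12 10.6917 [ 0.592 -0.048  0.2  ] [ 0.052  0.236 -0.905]
0.123 10.9417 [ 0.595 -0.048  0.2  ] [ 1.319 -0.967 -0.307]
0.126 11.1917 [ 0.597 -0.048  0.2  ] [-8.585 -0.392  4.672]
0.129 11.4417 [ 0.597 -0.048  0.199] [-21.221   0.873  14.4  ]
```

Run:
```python
from h import *
from station import *
import cv2
ctrl.move_l([.53,-.051,.2],.15)
ctrl.move_l([.53,-.051,.36],.25)
ctrl.reach([.45,.25,.36],[180,0,-14])
cv2.imwrite("pics/full2.png",viewer.capture("scene")[:,:,::-1])
t=viewer.capture("top")[:,:,::-1];cv2.imwrite("pics/topfull2.png",t)
cv2.imwrite("pics/t2.png",cv2.resize(t[80:260,280:410],None,fx=3.3,fy=3.3,interpolation=cv2.INTER_CUBIC))
s=cv2.imread("pics/full2.png")
cv2.imwrite("pics/s2.png",cv2.resize(s[170:310,260:420],None,fx=4.2,fy=4.2,interpolation=cv2.INTER_CUBIC))
print(status.get_obs()["time"],status.get_obs()["joint_pos"])
```

```text
14.15 [ -70.70506726    2.38445609   38.39129681   95.75323386   -1.47973583
   82.3925339  -136.27066286]
```

View pics/t2.png

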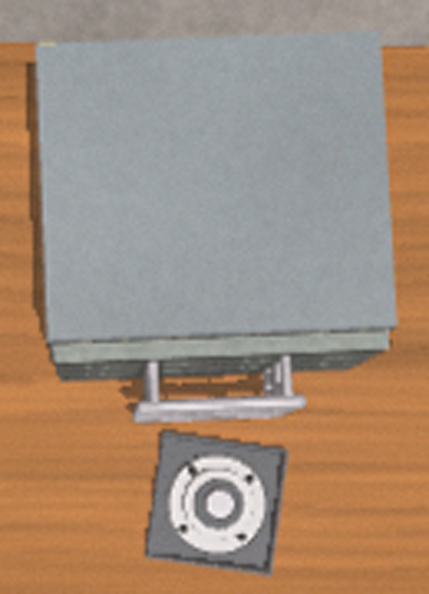

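View pics/s2.png

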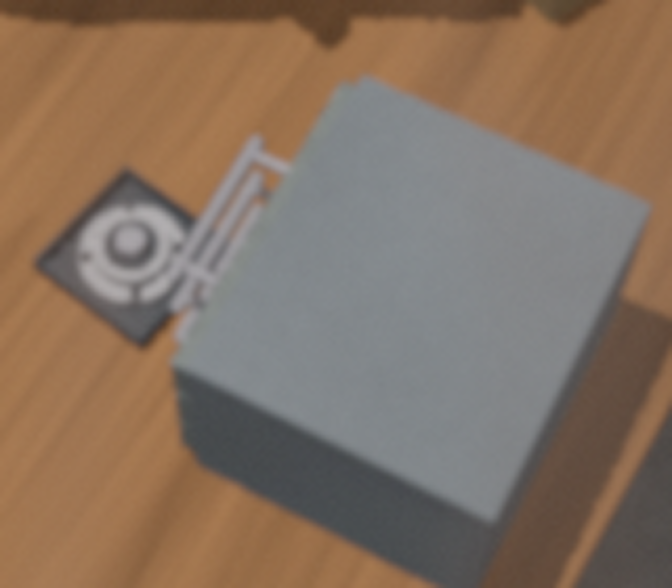

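View pics/full2.png

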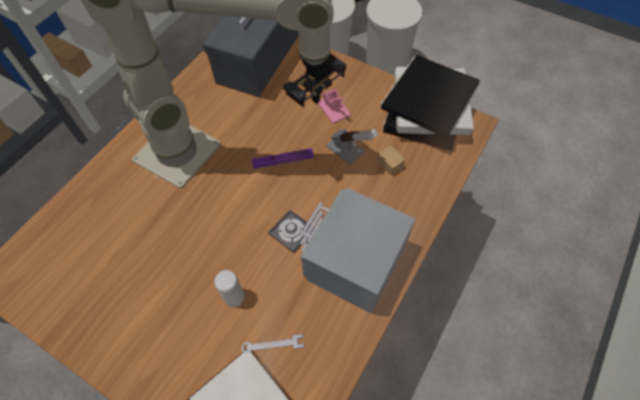

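Run:
```python
from h import *
import cv2,math
np.set_printoptions(precision=4,suppress=True)
print("housing",plane("top",c1(219,502),.037),plane("scene",c4(130,240),.037))
# flange mask centroid
for n,f,(x0,y0,x1,y1) in(("top","pics/topfull2.png",(322,205,370,258)),("scene","pics/full2.png",(266,205,312,255))):
    a=cv2.imread(f);h=cv2.cvtColor(a,cv2.COLOR_BGR2HSV)[y0:y1,x0:x1]
    m=((h[...,1]<60)&(h[...,2]<140)).astype(np.uint8)
    cs,_=cv2.findContours(m,0,2);c=max(cs,key=cv2.contourArea);r=cv2.minAreaRect(c)
    print(n,"tray",r,plane(n,(r[0][0]+x0,r[0][1]+y0),.005))
psi=math.radians(-13.2);D=np.array([.5228,.3235,0]);ex=np.array([math.cos(psi),math.sin(psi),0]);ly=np.array([-ex[1],ex[0],0]);ez=np.array([0,0,1.])
s=2**-.5;lz=s*(ex+ez);lx=s*(ex-ez);mid=D+.0355*ex+.113*ez
print(mid)
for n,f,(x0,y0),k in(("top","pics/top0.png",(150,150),5),("scene","pics/scene0.png",(310,110),7)):
    a=cv2.imread(f)[y0:y0+(120 if k==5 else 80),x0:x0+(120 if k==5 else 110)]
    a=cv2.resize(a,None,fx=k,fy=k,interpolation=cv2.INTER_CUBIC)
    def P(p): return tuple(int(v) for v in (proj(n,p)-[x0,y0]+.5)*k)
    for fx in(-.012,.012):
        q=[mid+fx*lx+y*ly+z*lz for y,z in((-.016,-.066),(-.016,.11),(.016,.11),(.016,-.066))]
        for i in range(4):cv2.line(a,P(q[i]),P(q[(i+1)%4]),(0,0,255) if fx<0 else (0,255,0),1)
    q=[D+.01*ez+x*ex+y*ly for x,y in((-.06,-.04),(.06,-.04),(.06,.04),(-.06,.04))]
    for i in range(4):cv2.line(a,P(q[i]),P(q[(i+1)%4]),(255,0,0),1)
    cv2.imwrite(f"pics/ov_{n}.png",a)
```

```text
housing [ 0.537  -0.0554  0.037 ] [ 0.539  -0.0582  0.037 ]
top tray ((23.209999084472656, 27.029998779296875), (38.325191497802734, 38.18376541137695), 8.130102157592773) [ 0.5362 -0.0561  0.005 ]
scene tray ((25.19104766845703, 25.057865142822266), (34.110660552978516, 32.00794982910156), 37.405357360839844) [ 0.5367 -0.0548  0.005 ]
[0.5574 0.3154 0.113 ]
```

View pics/ov_top.png

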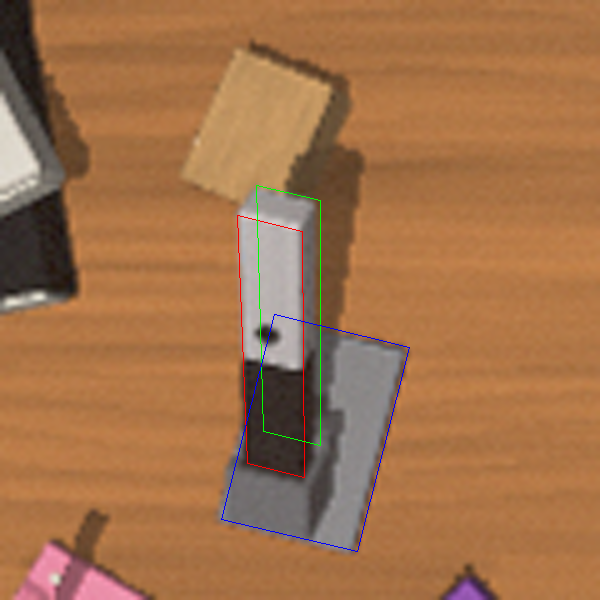

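View pics/ov_scene.png

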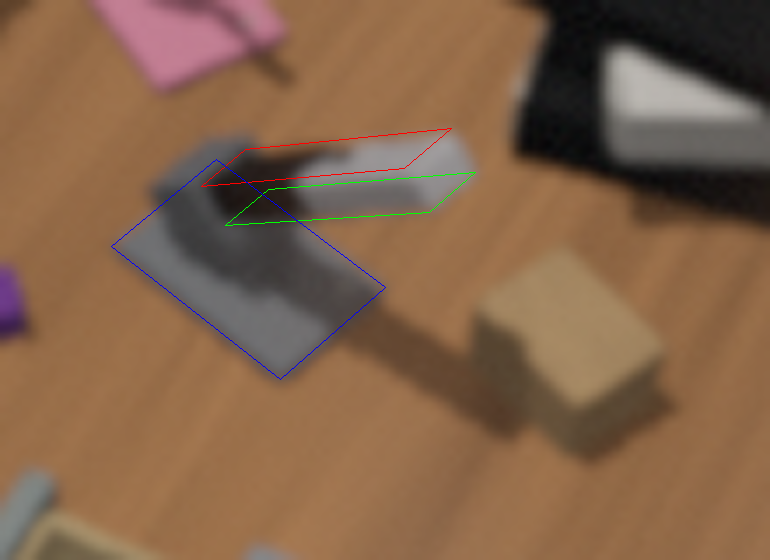

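```bash
cat >> h.py <<'E'
import math
from scipy.spatial.transform import Rotation as Ro
psi=math.radians(-13.4);ex=np.array([math.cos(psi),math.sin(psi),0]);ly=np.array([-ex[1],ex[0],0]);ez=np.array([0,0,1.])
s_=2**-.5;lz=s_*(ex+ez);lx=s_*(ex-ez);mid=np.array([.5574,.3152,.113])
HS=np.array([.537,-.056,.037])
def eul(ax,sg):  # ax: light axes columns x,y,z ; tool z=lx,y=sg*ly
    x,y,z=ax;ty=sg*y;return Ro.from_matrix(np.c_[np.cross(ty,x),ty,x]).as_euler("xyz",degrees=True)
def level(yaw):
    z=np.array([math.cos(math.radians(yaw)),math.sin(math.radians(yaw)),0]);x=-ez;return x,np.cross(z,x),z
def tcp(m,ax): return m-.051*ax[0]
E
python3 - <<'E'
from h import *
from station import *
np.set_printoptions(precision=1,suppress=True)
A=(lx,ly,lz)
for sg in(1,-1):
    print("sg",sg,eul(A,sg))
    for nm,d,e in(("pre",-.1,0),("grasp",0,0),("out",0,.1),("out2",0,.15)):
        print(nm,inverse_kinematics(tcp(mid+d*lx+e*lz,A),eul(A,sg)))
    for y in(-90,-60,-40,-13,0,20):
        L=level(y);m=HS-.058*L[2];m[2]=.24
        print("fin",y,inverse_kinematics(tcp(m,L),eul(L,sg)))
E
```

```text
sg 1 [180.   45.  166.6]
pre [  1.2  22.7 -70.7 114.5  72.6  72.3 -24.8]
grasp [ -2.1  31.5 -60.3 113.2  83.5  67.7 -27.9]
out [ 10.2  35.2 -71.2 105.2  84.5  71.6 -14.7]
out2 [ 11.9  34.5 -71.2 100.4  82.4  70.9  -8.3]
fin -90 [-51.2   9.9  52.   99.4  -8.1  74.6   2.5]
fin -60 [-55.9   4.1  54.6 103.5  -3.5  74.1  29.6]
fin -40 [-60.    0.4  58.3 105.6  -0.4  74.2  48.4]
fin -13 [ 68.    9.7 -72.9 101.9   9.6  75.4  69.9]
fin 0 [ 69.6   9.6 -73.  101.9   9.5  75.4  84.5]
fin 20 [ 70.3  11.  -72.2 101.2  10.8  75.7 105.7]
sg -1 [180.  -45.  -13.4]
pre None
grasp [-112.9   46.3   75.9  118.3  -10.7   24.6 -146.8]
out [-104.3   38.    75.3  110.4   -1.4   29.  -144.9]
out2 [ -97.8   32.1   70.4  105.6    7.7   32.1 -147.9]
fin -90 None
fin -60 [ -66.4    5.4   66.5  103.8   -5.1   74.2 -148.6]
fin -40 [ -60.     0.5   58.3  105.6   -0.4   74.2 -131.6]
fin -13 [ -60.6   -2.7   60.   107.     2.5   74.4 -104.2]
fin 0 [-60.6  -3.   61.5 107.1   2.7  74.4 -89.9]
fin 20 [-60.1  -1.3  64.4 106.3   1.2  74.3 -66.1]
```

Run:
```python
from h import *
from station import *
np.set_printoptions(precision=1,suppress=True)
A=(lx,ly,lz)
q=status.get_obs()["joint_pos"].copy();q[6]+=180
ctrl.set_joints(q);command_gripper(.055,40)
o=status.get_obs();print(o["time"],o["tool_pos"],o["orientation"])
for nm,d,e in(("pre2",-.18,0),("pre",-.1,0),("grasp",0,0),("out",0,.1),("out2",0,.15)):
    print(nm,tcp(mid+d*lx+e*lz,A),inverse_kinematics(tcp(mid+d*lx+e*lz,A),eul(A,1)))
for p in (15,30,45):
    print(p,inverse_kinematics([.42,.30,.36],[180,p,166.6]))
```

```text
17.9167 [0.5 0.2 0.4] [-180.     0.   165.9]
pre2 [0.4 0.4 0.3] [-83.1   1.2  14.6 117.   50.2  65.  -15.6]
pre [0.5 0.3 0.2] [-76.7   7.8  16.  118.   53.4  54.5 -17.1]
grasp [0.5 0.3 0.1] [-76.4  18.9  25.6 116.9  56.   40.4 -19.2]
out [0.6 0.3 0.2] [-76.4  17.6  34.4 109.4  46.2  39.7  -1.1]
out2 [0.6 0.3 0.3] [-75.7  18.1  38.  104.8  40.3  39.9   8.1]
15 [-79.9  -4.1  30.8 102.   15.9  75.   24.3]
30 [-84.   -8.3  26.  108.8  33.9  71.4   9.6]
45 [-83.4  -9.1  18.5 115.3  50.4  70.9  -4.8]
```

Run:
```python
from h import *
from station import *
import cv2
np.set_printoptions(precision=3,suppress=True)
A=(lx,ly,lz);E=eul(A,1)
ctrl.reach(tcp(mid-.14*lx,A),E)
ctrl.move_l(tcp(mid-.05*lx,A),.15)
o=status.get_obs();print(o["time"],o["tool_pos"],tcp(mid-.05*lx,A),o["orientation"],o["joint_pos"],o["ft_force"])
a=viewer.capture("scene")[:,:,::-1];cv2.imwrite("pics/s3.png",cv2.resize(a[60:220,260:460],None,fx=4,fy=3.7))
a=viewer.capture("top")[:,:,::-1];cv2.imwrite("pics/t3.png",cv2.resize(a[130:290,130:330],None,fx=4,fy=3.7))
```

```text
19.65 [0.488 0.332 0.185] [0.488 0.332 0.184] [179.941  45.008 166.534] [-75.333  12.813  19.444 117.73   55.295  47.837 -18.319] [-0.184  0.809 -0.544]
```

View pics/s3.png

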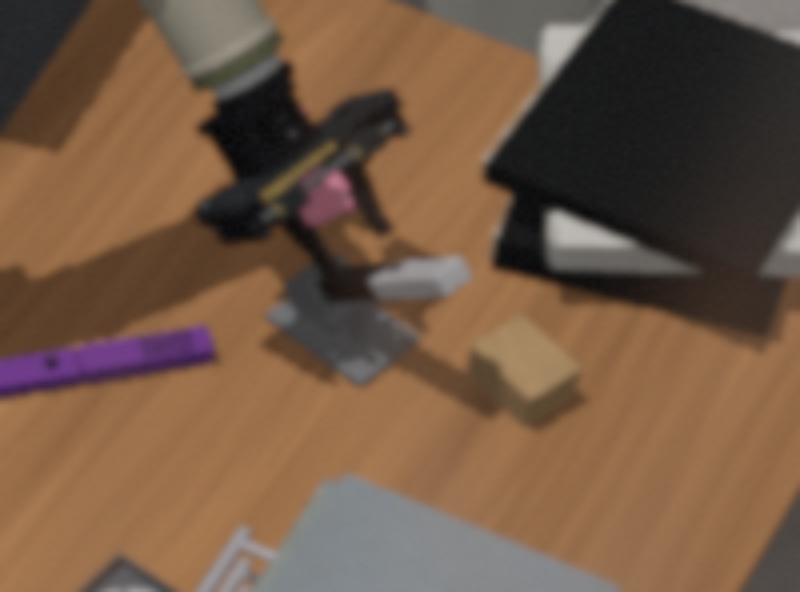

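View pics/t3.png

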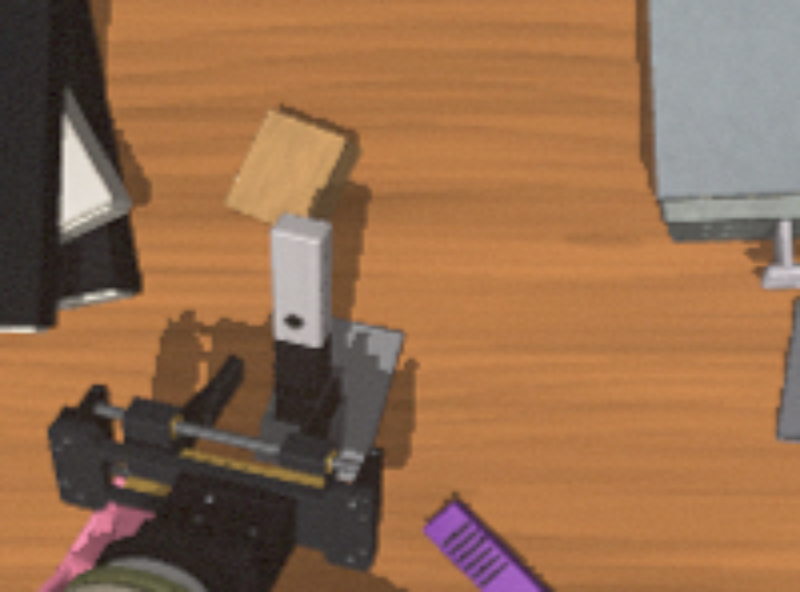

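```bash
python3 - <<'E'
from h import *
from station import *
o=status.get_obs();R=Ro.from_euler("xyz",o["orientation"],degrees=True).as_matrix();p=o["tool_pos"];print(o["opening"],R[:,1])
for sg in(1,-1):
    for d in(.0,.07):
        q=p+R[:,2]*d+sg*R[:,1]*o["opening"]/2
        print(sg,d,q.round(3),(proj("top",q)-[130,130])*[4,3.7],(proj("scene",q)-[260,60])*[4,3.7])
E
python3 - <<'E'
import cv2
a=cv2.imread("pics/t3.png");cv2.imwrite("pics/t3b.png",cv2.resize(a[280:520,60:460],None,fx=2,fy=2))
E
```

```text
0.055102868221817716 [0.23104829 0.97294126 0.00141274]
1 0.0 [0.494 0.359 0.185] [195.39578707 440.29973815] [337.82368508 168.26596354]
1 0.07 [0.542 0.348 0.136] [242.18826754 366.21489204] [378.3305848  233.00905293]
-1 0.0 [0.481 0.306 0.185] [284.79269518 460.45268292] [292.24089514 202.04577797]
-1 0.07 [0.529 0.294 0.136] [326.74512294 385.26804576] [333.94550816 267.0375971 ]
```

View pics/t3b.png

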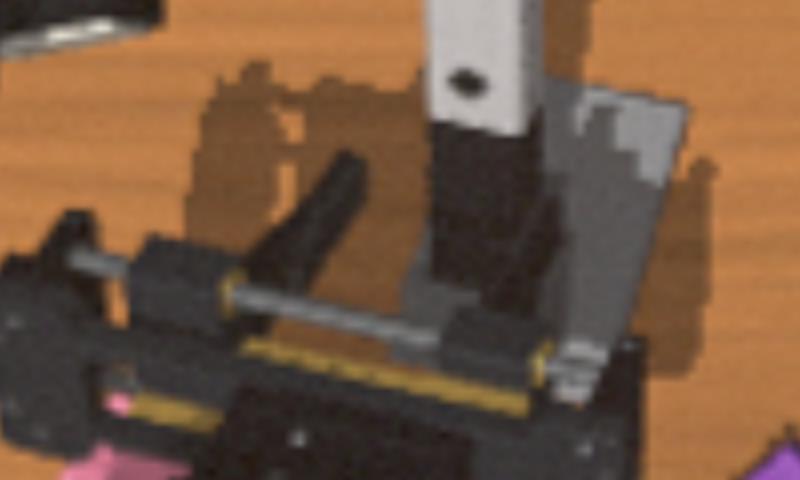

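Run:
```python
from h import *
import cv2
np.set_printoptions(linewidth=200)
a=cv2.imread("pics/top0.png")
for r in(196,205,214,222,230,236):print(r,[tuple(int(v) for v in a[r,c]) for c in range(194,218)])
for z in(-.03,0,.03,.06,.1):
    print(z,*[proj("top",mid-.012*lx+y*ly+z*lz).round(1) for y in(.016,-.016)],proj("top",mid+.012*lx-.016*ly+z*lz).round(1))
```

```text
196 [(72, 120, 178), (65, 116, 176), (66, 118, 178), (104, 132, 177), (180, 181, 183), (182, 182, 188), (175, 177, 183), (179, 179, 189), (182, 182, 188), (178, 180, 187), (179, 179, 185), (175, 175, 182), (177, 178, 183), (177, 180, 186), (180, 182, 188), (162, 162, 170), (110, 113, 119), (97, 99, 104), (95, 96, 105), (53, 80, 111), (49, 78, 112), (48, 76, 112), (47, 75, 112), (47, 76, 113)]
205 [(70, 122, 185), (70, 121, 182), (70, 121, 185), (90, 128, 178), (145, 154, 168), (177, 177, 182), (180, 180, 185), (177, 179, 186), (175, 175, 186), (175, 180, 184), (175, 177, 184), (176, 178, 184), (175, 173, 184), (178, 180, 186), (180, 180, 187), (170, 169, 177), (113, 116, 121), (96, 96, 100), (92, 96, 109), (43, 76, 113), (42, 73, 108), (50, 79, 113), (49, 76, 111), (49, 79, 113)]
214 [(71, 120, 179), (66, 119, 175), (71, 123, 182), (80, 122, 178), (128, 145, 168), (188, 187, 192), (179, 179, 188), (174, 177, 183), (163, 164, 171), (164, 165, 172), (170, 172, 180), (178, 179, 187), (175, 176, 184), (176, 181, 187), (177, 177, 185), (165, 166, 174), (108, 110, 116), (101, 98, 104), (89
[... 709 characters left out ...]
, 38, 47), (31, 33, 49), (39, 43, 53), (56, 57, 66), (53, 55, 66), (77, 79, 85), (127, 127, 132), (138, 139, 142)]
236 [(70, 123, 184), (75, 124, 187), (71, 122, 186), (76, 114, 168), (98, 104, 111), (36, 37, 50), (39, 43, 54), (41, 37, 49), (39, 45, 56), (37, 40, 53), (35, 43, 54), (41, 46, 57), (37, 41, 52), (41, 46, 57), (36, 42, 51), (38, 42, 48), (34, 37, 48), (37, 40, 51), (43, 48, 56), (83, 86, 91), (96, 100, 102), (93, 94, 100), (82, 78, 86), (80, 80, 87)]
-0.03 [198.6 232.9] [210.4 235.8] [213.7 229.5]
0 [198.3 224.9] [210.4 227.8] [213.7 221.6]
0.03 [198.  216.6] [210.3 219.6] [213.7 213.4]
0.06 [197.7 207.9] [210.3 211. ] [213.8 204.8]
0.1 [197.3 195.8] [210.2 198.9] [213.8 192.8]
```

Run:
```python
from h import *
from station import *
import cv2
np.set_printoptions(precision=3,suppress=True)
A=(lx,ly,lz);E=eul(A,1)
mid=mid+.001*ly
ctrl.move_l(tcp(mid,A),.08)
o=status.get_obs();print(o["time"],o["tool_pos"],o["ft_force"])
command_gripper(.0,40)
o=status.get_obs();print(o["time"],o["opening"],o["tool_pos"],o["ft_force"],o["moment"])
if .028<o["opening"]<.036 and np.linalg.norm(o["ft_force"])<25:
    ctrl.move_l(tcp(mid+.02*lz,A),.08)
    o=status.get_obs();print(o["time"],o["opening"],o["tool_pos"],o["ft_force"],o["moment"])
    if np.linalg.norm(o["ft_force"])<30:
        ctrl.move_l(tcp(mid+.13*lz,A),.12)
        o=status.get_obs();print(o["time"],o["opening"],o["tool_pos"],o["ft_force"],o["moment"],o["joint_pos"])
for y in(-90,-70,-55,-40,-13,0):
    L=level(y);m=HS-.058*L[2];m[2]=.27
    print("fin",y,inverse_kinematics(tcp(m,L),eul(L,1)))
L=level(-13);m=np.array([.55,.25,.33]);print(inverse_kinematics(tcp(m,L),eul(L,1)))
a=viewer.capture("scene")[:,:,::-1];cv2.imwrite("pics/s4.png",cv2.resize(a[60:220,260:460],None,fx=4,fy=3.7))
```

```text
20.525 [0.522 0.325 0.149] [0.276 0.445 0.281]
21.0667 0.031576136233970806 [0.523 0.325 0.149] [-1.909 -0.76   2.683] [ 0.2    0.779 -0.013]
21.4667 0.0313502421144508 [0.537 0.321 0.164] [-3.151 -0.332  5.48 ] [0.035 0.446 0.015]
22.5333 0.03151149662404606 [0.611 0.303 0.24 ] [-1.139  0.012 -2.039] [ 0.273  1.365 -0.008] [-64.095  16.199  22.344 106.099  48.372  42.761   0.715]
fin -90 [-38.591   7.109  36.917  96.344  -4.359  77.996  -0.978]
fin -70 [-37.489   3.891  34.552  98.996  -2.256  77.808  17.478]
fin -55 [-36.561   1.777  33.423 100.749  -1.001  77.77   32.062]
fin -40 [-35.759   0.047  33.052 102.169  -0.026  77.791  47.298]
fin -13 [-39.093  -2.073  38.426 103.737   1.318  77.89   76.038]
fin 0 [-40.451  -2.345  41.244 103.855   1.581  77.913  90.438]
[-44.531  14.752  19.791  79.709  -4.956  86.389  51.97 ]
```

View pics/s4.png

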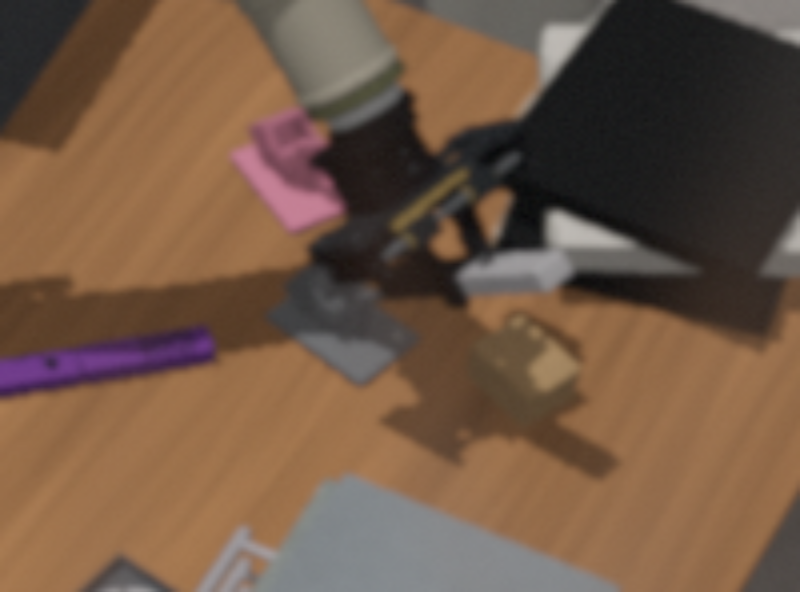

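Run:
```python
from h import *
from station import *
import cv2
np.set_printoptions(precision=3,suppress=True)
p=status.get_obs()["tool_pos"]
ctrl.move_l([p[0]-.02,p[1],p[2]+.09],.2)
L0=level(-25);m=np.array([.53,.24,.33])
ctrl.move_l(tcp(m,L0),.1,eul(L0,1))
L=level(-55);m=HS-.058*L[2];m[2]=.28
ctrl.reach(tcp(m,L),eul(L,1))
m[2]=.24
ctrl.move_l(tcp(m,L),.1)
ctrl.pause(.5)
o=status.get_obs();print(o["time"],o["opening"],o["tool_pos"],tcp(m,L),o["orientation"],eul(L,1),o["ft_force"],o["moment"],o["joint_pos"])
a=viewer.capture("scene")[:,:,::-1];cv2.imwrite("pics/s5f.png",a);cv2.imwrite("pics/s5.png",cv2.resize(a[140:300,220:420],None,fx=4,fy=3.7))
a=viewer.capture("top")[:,:,::-1];cv2.imwrite("pics/t5f.png",a);cv2.imwrite("pics/t5.png",cv2.resize(a[150:300,260:420],None,fx=4,fy=4))
```

```text
26.4083 0.031785207996136315 [ 0.504 -0.009  0.291] [ 0.504 -0.008  0.291] [179.986   0.    124.998] [180.   0. 125.] [-0.704  0.13  -3.586] [-0.002  0.027 -0.042] [-40.224   2.916  37.666 103.525  -1.859  74.162  32.912]
```

View pics/s5.png

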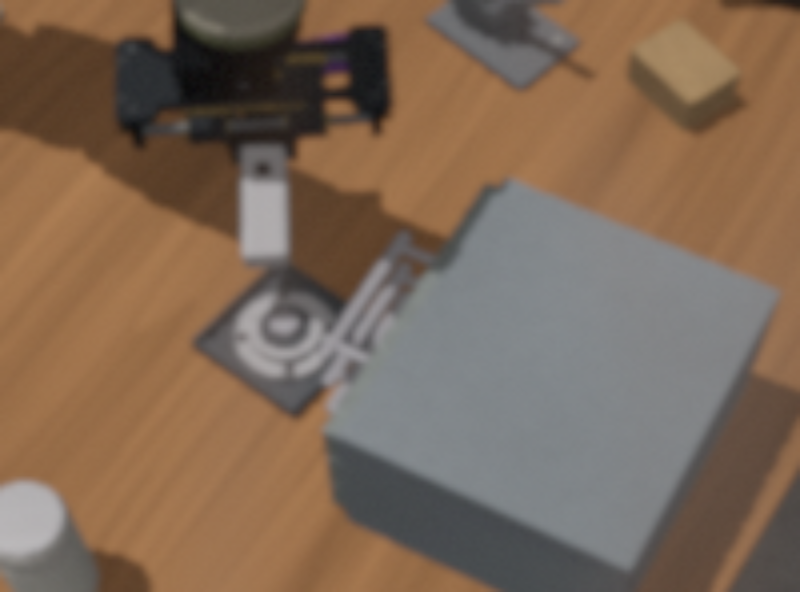

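View pics/t5.png

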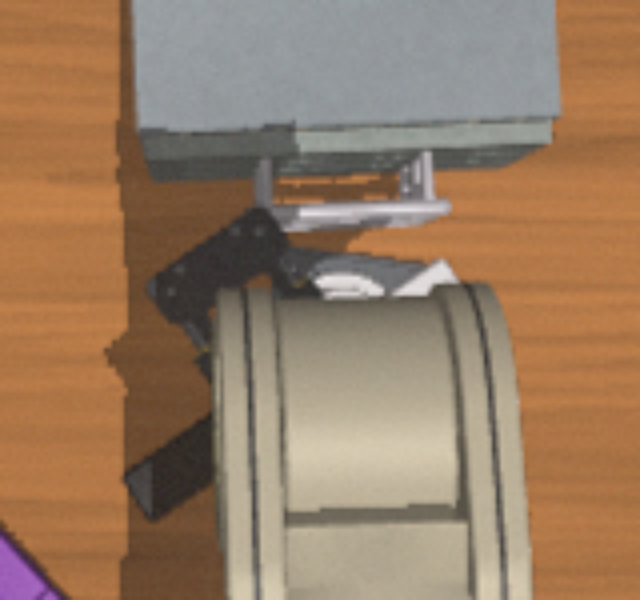

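Run:
```python
from h import *
from station import *
np.set_printoptions(precision=4,suppress=True)
L=level(-55);o=status.get_obs()
m=o["tool_pos"]+.051*L[0]
for nm,z in(("lamp",.11),("foot",-.11)):
  for x in (-.012,.012):
    for y in(.016,-.016):
      q=m+x*L[0]+y*L[1]+z*L[2]
      print(nm,x,y,q,"t5",(proj("top",q)+.5-[260,150])*4,"s5",(proj("scene",q)+.5-[220,140])*[4,3.7])
print("lamps pred",m+.058*L[2]+.012*L[0])
S=lambda x,y:(x/4-.5+220,y/3.7-.5+140)
T=lambda x,y:(x/4-.5+260,y/4-.5+150)
import cv2
a=cv2.imread("pics/t5f.png");cv2.imwrite("pics/t5b.png",cv2.resize(a[250:290,285:320],None,fx=14,fy=14,interpolation=cv2.INTER_NEAREST))
a=cv2.imread("pics/s5f.png");cv2.imwrite("pics/s5b.png",cv2.resize(a[172:216,270:304],None,fx=13,fy=13,interpolation=cv2.INTER_NEAREST))
a=cv2.imread("pics/t5f.png");cv2.imwrite("pics/t5c.png",cv2.resize(a[205:235,340:385],None,fx=14,fy=14,interpolation=cv2.INTER_NEAREST))
```

```text
lamp -0.012 0.016 [ 0.5799 -0.0894  0.252 ] t5 [442.7395 253.7161] s5 [288.1275 250.281 ]
lamp -0.012 -0.016 [ 0.5537 -0.1078  0.252 ] t5 [475.5806 300.5838] s5 [242.2245 252.8699]
lamp 0.012 0.016 [ 0.5799 -0.0894  0.228 ] t5 [436.1922 255.6688] s5 [290.3415 265.6174]
lamp 0.012 -0.016 [ 0.5537 -0.1078  0.228 ] t5 [468.1318 301.2681] s5 [245.1509 268.1736]
foot -0.012 0.016 [0.4537 0.0908 0.252 ] t5 [119.7395 478.7984] s5 [278.7446  15.7706]
foot -0.012 -0.016 [0.4275 0.0724 0.252 ] t5 [152.4244 526.586 ] s5 [236.3832  18.0536]
foot 0.012 0.016 [0.4537 0.0908 0.228 ] t5 [121.9662 474.6075] s5 [280.9244  33.2954]
foot 0.012 -0.016 [0.4275 0.0724 0.228 ] t5 [153.7579 521.0771] s5 [239.1704  35.5536]
lamps pred [ 0.537 -0.056  0.228]
```

View pics/t5b.png

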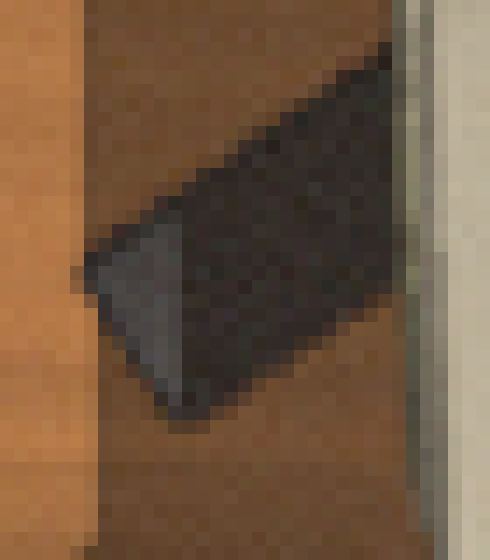

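View pics/s5b.png

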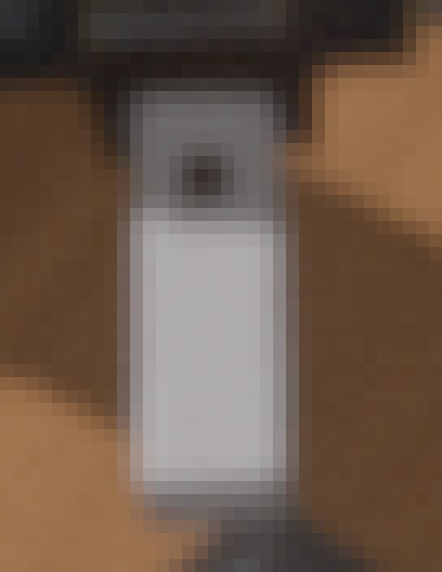

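View pics/t5c.png

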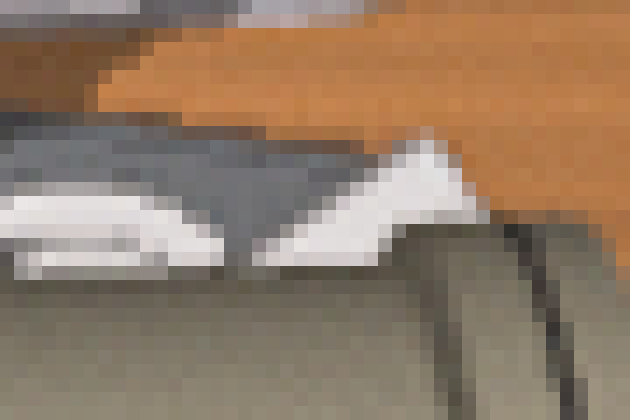

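Run:
```python
from h import *
np.set_printoptions(precision=4,suppress=True)
for s in((292.0,208.2),(292.2,208.9),(291.5,208.6)):
  for t in((370.0,214.1),(370.0,214.6)):
    print(s,t,*tri(t,s))
# scene: lamp/grip boundary & end on back face z=.252
for uv in((286.3-.5,209.1-.5),(286.1-.5,188.7-.5)):print(plane("scene",uv,.252))
# same camera, housing top as seen by scene at z .037 & height-robust
```

```text
(292.0, 208.2) (370.0, 214.1) [ 0.5789 -0.0893  0.2447] 0.0031590456901043787
(292.0, 208.2) (370.0, 214.6) [ 0.5782 -0.0891  0.2438] 0.0040918840291024276
(292.2, 208.9) (370.0, 214.1) [ 0.5793 -0.0896  0.2415] 0.003669243094281812
(292.2, 208.9) (370.0, 214.6) [ 0.5786 -0.0895  0.2406] 0.004605894023675859
(291.5, 208.6) (370.0, 214.1) [ 0.5784 -0.0899  0.243 ] 0.0017311332022227832
(291.5, 208.6) (370.0, 214.6) [ 0.5777 -0.0898  0.2421] 0.002664724417036196
[ 0.5688 -0.1015  0.252 ]
[ 0.5315 -0.0462  0.252 ]
```

Run:
```python
from h import *
from station import *
import cv2
np.set_printoptions(precision=3,suppress=True)
Y=31;L=level(Y);m=HS-.058*L[2];m[2]=.25
q=inverse_kinematics(tcp(m,L),eul(L,1));print(q)
ctrl.reach(tcp(m,L),eul(L,1));ctrl.pause(.3)
o=status.get_obs();print(o["time"],o["tool_pos"],o["orientation"],eul(L,1),o["joint_pos"])
a=viewer.capture("scene")[:,:,::-1];cv2.imwrite("pics/s6f.png",a);cv2.imwrite("pics/s6.png",cv2.resize(a[150:260,230:370],None,fx=5.5,fy=5.4,interpolation=cv2.INTER_CUBIC))
a=viewer.capture("top")[:,:,::-1];cv2.imwrite("pics/t6f.png",a);cv2.imwrite("pics/t6.png",cv2.resize(a[180:290,280:420],None,fx=5,fy=5,interpolation=cv2.INTER_CUBIC))
m=o["tool_pos"]+.051*L[0]
for nm,z in(("lamp",.11),("foot",-.11)):
  for x in (-.012,.012):
    for y in(.016,-.016):
      q=m+x*L[0]+y*L[1]+z*L[2]
      print(nm,x,y,q,"t6",(proj("top",q)+.5-[280,180])*5,"s6",(proj("scene",q)+.5-[230,150])*[5.5,5.4])
```

```text
[-33.881   0.891  39.538 103.948  -0.586  75.366 126.802]
28.2583 [ 0.487 -0.086  0.301] [-179.999    0.    -149.002] [-180.    0. -149.] [-33.889   0.895  39.534 103.946  -0.588  75.364 126.787]
lamp -0.012 0.016 [ 0.573 -0.015  0.262] t6 [290.41  179.901] s6 [407.704 191.08 ]
lamp -0.012 -0.016 [ 0.59  -0.043  0.262] t6 [352.141 143.184] s6 [406.152 243.365]
lamp 0.012 0.016 [ 0.573 -0.015  0.238] t6 [286.593 182.023] s6 [409.682 214.89 ]
lamp 0.012 -0.016 [ 0.59  -0.043  0.238] t6 [346.639 146.309] s6 [408.177 266.653]
foot -0.012 0.016 [ 0.385 -0.129  0.262] t6 [548.145 611.409] s6 [-17.164 191.4  ]
foot -0.012 -0.016 [ 0.401 -0.156  0.262] t6 [610.23  573.554] s6 [-23.84  243.559]
foot 0.012 0.016 [ 0.385 -0.129  0.238] t6 [537.126 601.576] s6 [ -8.744 215.148]
foot 0.012 -0.016 [ 0.401 -0.156  0.238] t6 [597.507 564.785] s6 [-15.217 266.789]
```

View pics/s6.png

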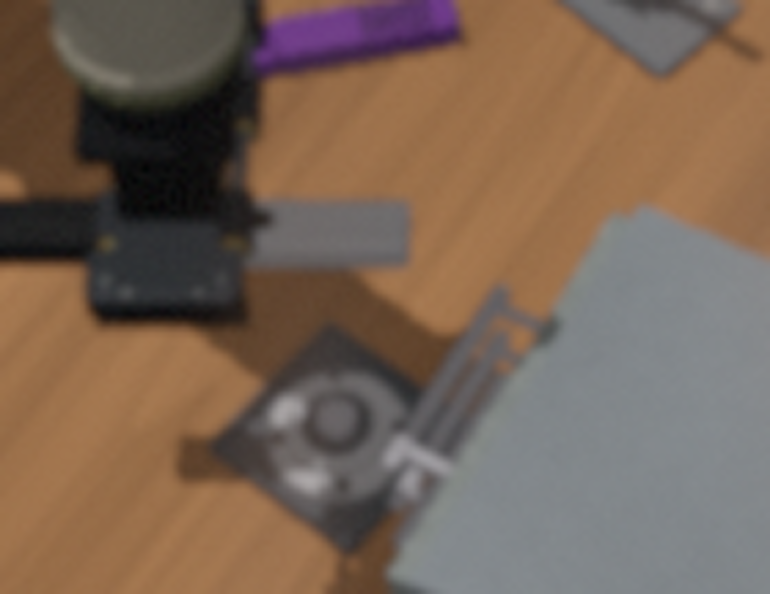

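View pics/t6.png

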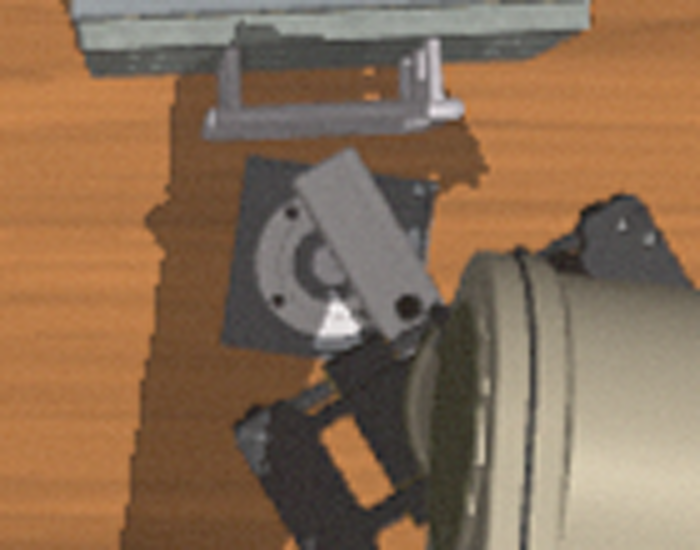

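Run:
```python
import cv2,numpy as np
np.set_printoptions(linewidth=200)
a=cv2.imread("pics/s6f.png").astype(int)
for c0,c1 in((226,230),(231,235),(236,240),(241,245),(280,284),(286,290),(292,296),(298,302)):
    s=a[180:206,c0:c1+1].mean(1).round().astype(int);print(c0,[f"{180+i}:{s[i,0]},{s[i,2]}" for i in range(26)])
b=cv2.imread("pics/s6f.png")
cv2.imwrite("pics/s6b.png",cv2.resize(b[175:210,218:310],None,fx=8,fy=8,interpolation=cv2.INTER_NEAREST))
```

```text
226 ['180:49,109', '181:58,128', '182:68,145', '183:73,153', '184:74,154', '185:69,145', '186:59,123', '187:49,95', '188:44,76', '189:43,70', '190:42,67', '191:43,67', '192:43,65', '193:41,62', '194:38,58', '195:35,58', '196:32,61', '197:37,78', '198:50,109', '199:66,139', '200:75,157', '201:78,162', '202:80,164', '203:80,165', '204:81,167', '205:82,167']
231 ['180:43,94', '181:46,100', '182:52,113', '183:58,125', '184:61,130', '185:58,123', '186:47,97', '187:36,60', '188:31,33', '189:32,30', '190:33,31', '191:33,33', '192:32,32', '193:33,32', '194:31,29', '195:23,22', '196:19,16', '197:19,34', '198:37,84', '199:63,135', '200:77,161', '201:81,167', '202:81,166', '203:80,164', '204:80,164', '205:78,163']
236 ['180:42,95', '181:43,96', '182:43,95', '183:42,95', '184:42,93', '185:39,84', '186:35,64', '187:30,41', '188:30,31', '189:29,30', '190:32,32', '191:34,34', '192:33,33', '193:31,31', '194:31,30', '195:24,23', '196:18,17', '197:19,33', '198:37,82', '199:61,130', '200:74,156', '201:79,162', '202:78,161', '203:77,160', '204:76,158', '205:75,156']
241 ['180:37,82', '181:42,91', '182:4
[... 1107 characters left out ...]
6,157', '184:76,156', '185:76,152', '186:83,142', '187:94,124', '188:104,113', '189:107,111', '190:107,111', '191:107,110', '192:106,109', '193:107,110', '194:108,111', '195:109,113', '196:106,109', '197:100,103', '198:93,102', '199:80,108', '200:64,111', '201:53,109', '202:48,102', '203:47,97', '204:46,95', '205:46,96']
298 ['180:75,153', '181:73,152', '182:73,152', '183:73,152', '184:73,153', '185:76,151', '186:82,140', '187:96,124', '188:105,113', '189:108,111', '190:107,109', '191:107,110', '192:107,109', '193:107,109', '194:109,111', '195:109,111', '196:107,108', '197:99,102', '198:95,108', '199:88,128', '200:81,148', '201:78,158', '202:78,160', '203:75,156', '204:69,144', '205:60,127']
```

View pics/s6b.png

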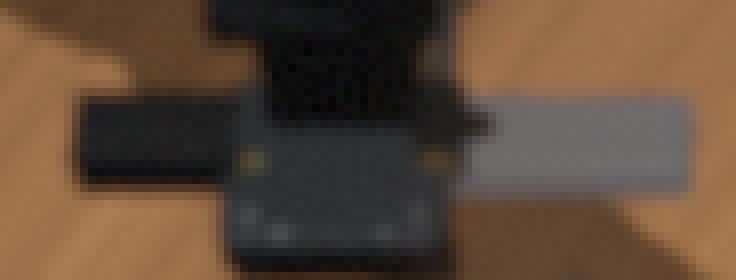

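```bash
cat > tilt.py <<'E'
from h import *
import cv2,sys
from scipy.optimize import least_squares
def cross(prof,x):  # steepest crossing at half level
    lo,hi=prof[:3].mean(),prof[-3:].mean();t=(lo+hi)/2
    s=np.sign(prof-t);i=np.where(s[:-1]*s[1:]<0)[0]
    if len(i)==0:return None
    i=i[0];return x[i]+(t-prof[i])/(prof[i+1]-prof[i])
def run(sf,tf,tc,yaw):
    # saturation distinguishes wood and light
    S=cv2.imread(sf).astype(float);sat=lambda a:a.max(2)-a.min(2)
    S=sat(S);T=cv2.imread(tf).astype(float)
    L=level(yaw);m=tc+.051*L[0]
    lines={}
    # scene: back/+y edge (top) and front/-y edge (bottom)
    res={}
    for nm,x,y in(("top",-.012,.016),("bot",.012,-.016)):
        obs=[]
        for z in list(np.linspace(-.1,-.06,12))+list(np.linspace(.05,.1,14)):
            u,v=proj("scene",m+x*L[0]+y*L[1]+z*L[2]);c=int(round(u))
            r=np.arange(int(v)-3,int(v)+7) if nm=="top" else np.arange(int(v)-5,int(v)+6)
            e=cross(S[r,c],r.astype(float))
            if e is not None:obs.append((c,e,e-v,z))
        obs=np.array(obs);res[nm]=obs
        f=np.polyfit(obs[:,3],obs[:,2],1);print("scene",nm,len(obs),"d(row)/dz px/m",f,"std",np.std(obs[:,2]-np.polyval(f,obs[:,3])))
    for nm,x,y,zs in(("L",-.012,.016,np.linspace(.065,.105,12)),("R",-.012,-.016,np.linspace(.04,.105,12))):
        obs=[]
        for z in zs:
            u,v=proj("top",m+x*L[0]+y*L[1]+z*L[2]);r=int(round(v))
            c=np.arange(int(u)-5,int(u)+6);g=T[r,c].mean(1)
            k=np.argmax(np.abs(np.diff(g)));w=np.abs(np.diff(g))[max(0,k-2):k+3];xx=c[max(0,k-2):k+3][:len(w)]+.5
            obs.append((z,(w*xx).sum()/w.sum()-u-(0)))
        obs=np.array(obs);f=np.polyfit(obs[:,0],obs[:,1],1);print("top",nm,"d(col)/dz px/m",f,"resid",np.std(obs[:,1]-np.polyval(f,obs[:,0])))
    # sensitivities for 1 deg tilt (lamp down) and 1 deg yaw (+)
    t=math.radians(1)
    for nm,dv in(("tilt",-t*ez),("yaw",t*L[1])):
        for cam in("scene","top"):
            a=proj(cam,m+.1*L[2]+.1*dv)-proj(cam,m+.1*L[2]);b=proj(cam,m-.1*L[2]-.1*dv)-proj(cam,m-.1*L[2])
            print(nm,cam,"per deg px/m",(a-b)/.2)
E
python3 - <<'E'
from tilt import *
run("pics/s6f.png","pics/t6f.png",np.array([.487,-.086,.301]),31)
E
```

```text
scene top 26 d(row)/dz px/m [0.96635378 1.54234077] std 0.172810671655912
scene bot 26 d(row)/dz px/m [ 8.35326502 -0.28218729] std 0.2597841669610648
top L d(col)/dz px/m [46.62804211 -6.04890822] resid 1.8170590751524291
top R d(col)/dz px/m [-10.41708445   0.77124311] resid 0.9980857974922811
tilt scene per deg px/m [0.69779233 3.16759919]
tilt top per deg px/m [-1.20424927 -0.48817211]
yaw scene per deg px/m [ 0.40287442 -5.24820258]
yaw top per deg px/m [-6.65956371  4.01027846]
```

Run:
```python
from h import *
from tilt import run
from station import *
import cv2
np.set_printoptions(precision=3,suppress=True)
L=level(31);t=math.radians(1.3)
zn=math.cos(t)*L[2]+math.sin(t)*ez;yn=L[1];xn=np.cross(yn,zn);An=(xn,yn,zn)
m=HS-.058*L[2];m[2]=.25
ctrl.move_l(tcp(m,An),.03,eul(An,1));ctrl.pause(.6)
o=status.get_obs();print(o["time"],o["opening"],o["tool_pos"],tcp(m,An),o["orientation"],o["qvel"],o["ft_force"],o["moment"])
a=viewer.capture("scene")[:,:,::-1];cv2.imwrite("pics/s7f.png",a)
cv2.imwrite("pics/t7f.png",viewer.capture("top")[:,:,::-1])
run("pics/s7f.png","pics/t7f.png",m-.051*L[0],31)
```

```text
29.2083 0.03163542529658232 [ 0.486 -0.086  0.301] [ 0.486 -0.086  0.301] [-179.998    1.298 -148.996] [ 0.14  -0.075 -0.016  0.134  0.013  0.009  0.028] [ 0.225  0.552 -2.764] [0.009 0.052 0.033]
scene top 26 d(row)/dz px/m [-3.087  1.513] std 0.19685665570559804
scene bot 26 d(row)/dz px/m [ 4.214 -0.265] std 0.3210065566101718
top L d(col)/dz px/m [32.132 -4.621] resid 1.9254875549942136
top R d(col)/dz px/m [-12.128   1.269] resid 0.7322918617939796
tilt scene per deg px/m [0.697 3.168]
tilt top per deg px/m [-1.203 -0.486]
yaw scene per deg px/m [ 0.402 -5.248]
yaw top per deg px/m [-6.659  4.01 ]
```

View pics/s7f.png

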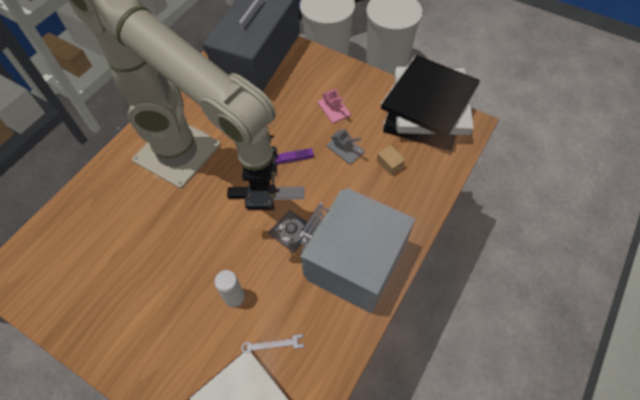

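View pics/t7f.png

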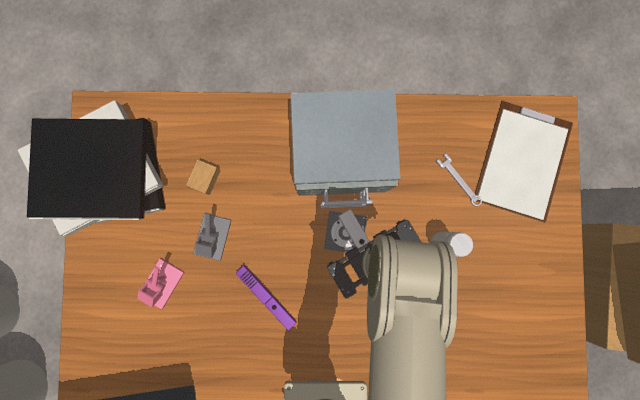

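Run:
```python
from station import *
ctrl.pause(.5);o=status.get_obs();print(o["time"],o["opening"],o["qvel"].round(2));hand_in()
```

```text
29.8083 0.03155770528972697 [ 0.03  0.03  0.07  0.06  0.03 -0.02  0.04]
the job is handed in; nothing more can be done
```

I pushed the top drawer home and drew the bar light out of its dock. I handed in at 29.8 s with the light held still and level, lamps down over the bearing housing. `hand_in` gave no verdict.

**Drawer:** it reached its stop about where I had measured it should. The push force at the stop rose to about 21 N, and the pictures afterwards show the front flush with the chest.

**Light position:** the lamps are nominally above (0.537, -0.056), with the underside of the light at about 0.238 m, against 0.18 m for the chest top. Along the light's length the two views disagree by about ±2 mm in opposite directions, so I left it centred.

**Level:** the scene camera showed the light tilted about 1.5°, lamp end low, so I pitched the tool 1.3° to correct it. Averaging its two edges now gives about 0.2°, but each edge alone reads about 1° off in opposite directions. My check of the light's heading in the top view was too noisy to use. An earlier two-view measurement of one lamp-end corner suggested the lamp end was up to 10 mm low. I took that mostly as blur, since the same offset appeared while the light was still in the dock.

**Other objects:** the can, carton, spanner and both look-alikes appear unmoved in the last pictures.

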